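Lower the sealer cover over the cup

ROBOT

A 6-joint arm with a two-finger parallel gripper is mounted at the origin on the work surface. World frame = base frame: x ahead of the robot, y to its left, z up, the work surface at z = 0. Lengths are in mm, angles in rad, forces in N, time in s.
With the tool pointing down it reaches from about 325 to 775 mm from the base axis. Payload 9.3 kg.
Tool frame: the origin (TCP) lies on the mounting face of the last link; the fingertips stand 173 mm ahead of it and the grasp point (between the pads) lies 155 mm ahead of it; x points along the fingers, z is the direction in which the jaws open and shut, and the axes are right-handed (so a half turn about x gives the same grasp; the last joint's range is limited). The gripper opens to 85 mm and grips with 20 to 120 N. Pads are 22 mm wide; open, the fingers measure 114 mm over their backs; the gripper's body (76 mm by 85 mm) begins 54 mm behind the grasp point. The pads swing forward as they close: fully open they stand 13 mm farther back than shut.
Start: joints at [0.994, 0.259, 0.021, 1.334, 0, 1.418], TCP at [226.176, 501.34, 404.679] pointing down, gripper open.
Joint ranges: [-3.04, 3.04], [-0.91, 1.82], [-1.04, 1.36], [-1.92, 1.95], [-1.52, 1.45], [-3.14, 3.14]. Speed limits (rad/s): [2.22, 2.22, 2.79, 3.14, 3.14, 3.14].

INTERFACE

Orientations are given as a unit quaternion [w, x, y, z].
In Python, from workcell import move_pose, move_linear, move_joints, open_jaws, clamp, sleep, ik, camera, get_calibration, MotionError, finish_job, current_time, current_joints, current_qvel, current_joint_efforts, current_tcp_pos, current_ee_rot, current_force, current_torque, current_grip_width gives the robot as it stands. Calls block until the motion is done:
- move_pose(position, orientation): joint-space move of the TCP to a pose.
- move_linear(position, velocity=150, orientation=None, threshold=None): straight line of the TCP; orientation=None keeps the orientation; velocity is the mean speed in mm/s. With threshold (N) it stops when the force on the tool has changed by that much, and returns True; else False.
- move_joints(angles): joint-space move.
- open_jaws() and clamp(strength=None): open the fingers fully, or close them until they stop; strength is the grip in N (None keeps the last).
- sleep(seconds).
- ik(position, orientation): joint angles nearest the present ones, or None.
- camera(name): name is "scene" or "top"; returns the picture (384x512x3 uint8, blue, green, red); there is no depth.
- get_calibration(name): a dict with "fov_y" (degrees; the focal length in pixels is half the picture's height over the tangent of half this angle, whatever the lens; pixels are square), "cx", "cy" (the principal point, pixels), "k1" (the pictures are not rectified: a ray, as slopes to the right and down, at radius r is drawn at 1 + k1 r^2 times it, then the intrinsics apply), "pose" (4x4, takes a point from camera to world coordinates). Camera axes: x right, y up, looking along -z (the intrinsics and any distortion apply to the point x, -y, -z); pixel columns grow to the right and rows downward; lengths in mm; the calibration is good to about 2 mm. A picture is of the moment at which its call begins. get_calibration takes no time and is no camera call.
A pose or a line that the arm cannot do raises MotionError and nothing moves.
- finish_job(): hands the job in, once; it reports no verdict.
Readings, each from a call of its own:
- current_time(): time.
- current_joints(): joint angles.
- current_qvel(): joint speeds.
- current_joint_efforts(): joint torques, N m.
- current_tcp_pos(): TCP position.
- current_ee_rot(): TCP orientation.
- current_force(): force on the tool from outside, world axes, zero at the start.
- current_torque(): the same for the moment, N m.
- current_grip_width(): finger opening in mm.
Only numpy, scipy, OpenCV 4.12 (cv2) and the standard library are available. Lean on these libraries where they do the work, as an engineer would, in place of code of your own. Each camera call takes 0.05 s, during which the arm holds its last target. There are 200 camera calls.

TASK

Two cup sealers stand on the bench with their hinged covers up. Take the cover of the sealer that has a cup in its nest by its handle and lower it gently all the way down onto its stops, without letting it fall shut, then let go. Leave the empty sealer's cover up as it is, and do not disturb the cup.

Things in the scene. Friction and masses are not known exactly. Their poses are not given: they have to be found in the camera images.
- cover (a joint): Angle (rad) of the cover to lower: 0 down on its stops, pi/2 upright; starts at 1.2 to 1.45. Steel plate 150 long x 126 x 6 mm, 0.4 kg, on the steel sealer (base 170 x 150 x 60 mm) that holds the cup. Hinge at the back, far from the robot, axis level, 123 mm above the bench. Stiff: it stays put above about 1.15 rad; from 1.1 to 0.8 rad down its weight takes over and it slams unless held.
- cover_handle (a point): Middle of its handle: round black level bar, 14 mm thick, 90 mm long between two side arms, 45 mm beyond the plate's free edge. Axes move with the cover: x points to the hinge axis, 195 mm away; y along the bar; z up when down. Can be pinched across the bar from above at any angle; the bar turns in the fingers. It swings down towards the robot to 123 mm above the bench, free below.
- spare_cover_handle (a point): Middle of the handle, just alike, on the second, identical sealer, whose nest is empty. Its cover is also up and must stay so. The occupied sealer may be on the left or the right.
- cup_mid (a point): Centre, half-way up, of the filled white cup (75 mm tall, 80 mm across the rim, cream-coloured foil on top) standing upright in the nest of the sealer to close, 40 mm of it above the base. z axis up. The lowered cover clears it by 10 mm.
There are look-alikes about, which are no part of the job. Leave any green look-alike of the part that bears cup_mid alone.

How it is judged (in metres and radians):
At the end, for the whole second after the job is handed in: The cover over the cup is down on its stops (hinge angle under 0.05 rad, so its handle is within 10 mm of home) and at rest; the other sealer's cover handle is within 25 mm of where it started; the cup is within 20 mm of where it started and upright to 0.2 rad (value of joint cover below 0.05 rad and velocity of joint cover between -0.05 and 0.05 rad/s and distance of spare_cover_handle from where it was at the start of the episode below 0.025 m and distance of cup_mid from where it was at the start of the episode below 0.02 m and angle between cup_mid's own z axis and vertical below 0.2 rad); the robot touches nothing.
It fails at once if the cover slams: it swings down faster than 2 rad/s (0.4 m/s at the handle) (velocity of joint cover below -2 rad/s).
It fails at once if the empty sealer's cover handle is moved by more than 25 mm (distance of spare_cover_handle from where it was at the start of the episode above 0.025 m).
It fails at once if the cup is shifted by more than 20 mm (distance of cup_mid from where it was at the start of the episode above 0.02 m).
It also fails if it takes over 40 s, if anything falls off the work surface, if the arm or the gripper's body presses on something with over 40 N, if the wrist force passes 120 N, or if a joint passes its speed limit or range.

## Working session

There is one attempt and no reset: what is moved stays moved. The work goes in short steps, each a Python script; the robot and the scene stay as the last script left them, time stands still between calls to the robot, and variables do not carry over. Pictures are saved under pics/ and viewed, about 8 in all and at most 12, crops included, and the job is handed in when it is done.

```bash
mkdir -p pics
python3 - <<'E'
from workcell import *
import cv2
for n in("scene","top"):
    cv2.imwrite(f"pics/{n}0.png",camera(n)); c=get_calibration(n); print(n,c)
print(current_time(),current_ee_rot(),current_tcp_pos())
E
```

```text
scene {'fov_y': 42.0695617617044, 'cx': 260.4334937758724, 'cy': 192.90927451860233, 'k1': -0.05299395159489323, 'pose': array([[-7.66591751e-01, -5.48094863e-01,  3.34558079e-01,
         9.69371830e+02],
       [ 6.42074572e-01, -6.47128842e-01,  4.11052923e-01,
         4.66577686e+02],
       [-8.79381322e-03,  5.29921015e-01,  8.48001407e-01,
         1.13937515e+03],
       [ 0.00000000e+00,  0.00000000e+00,  0.00000000e+00,
         1.00000000e+00]])}
top {'fov_y': 42.13783359346697, 'cx': 258.3636824413306, 'cy': 193.49040061749983, 'k1': -0.1313869520293128, 'pose': array([[-3.90405411e-03,  9.85884740e-01, -1.67379923e-01,
         3.79098883e+02],
       [-9.99603048e-01,  8.22774454e-04,  2.81614729e-02,
        -1.84536244e+01],
       [ 2.79016823e-02,  1.67423425e-01,  9.85490179e-01,
         1.23784300e+03],
       [ 0.00000000e+00,  0.00000000e+00,  0.00000000e+00,
         1.00000000e+00]])}
0.1 [ 0.59358624 -0.38383858  0.59435543  0.38349046] [226.13712452 501.31227284 404.1276006 ]
```

View pics/scene0.png

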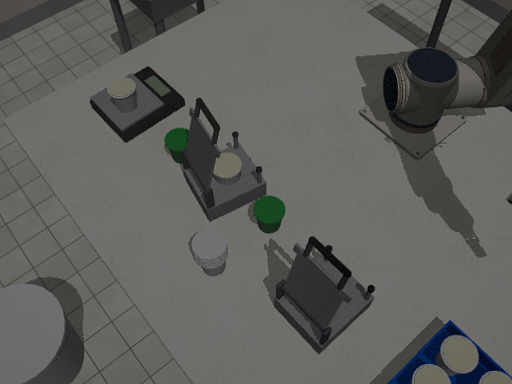

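View pics/top0.png

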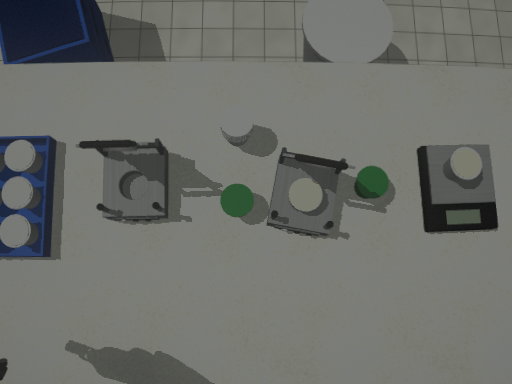

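The top view shows two sealers. The right one, around (305,195) in top and (222,165) in scene, has a cream-topped cup in its nest. The left one, (135,185) top and (320,300) scene, looks empty. The green cups, the upturned white cup, the scale and the tray are look-alikes. I'll enlarge the right one to confirm.

Run:
```python
import cv2,numpy as np
t=cv2.imread("pics/top0.png");s=cv2.imread("pics/scene0.png")
def crop(im,x,y,w=100,h=140,f=4):
    c=cv2.resize(im[y:y+h,x:x+w],None,fx=f,fy=f,interpolation=cv2.INTER_CUBIC)
    c=cv2.convertScaleAbs(c,alpha=1.8,beta=20)
    for i in range(0,w,20): cv2.putText(c,str(x+i),(i*f,10),0,.35,(0,0,255));cv2.line(c,(i*f,12),(i*f,18),(0,0,255))
    for j in range(0,h,20): cv2.putText(c,str(y+j),(0,j*f+4),0,.35,(0,0,255))
    return c
cv2.imwrite("pics/c1.png",np.hstack([crop(t,262,130),crop(s,175,90)]))
```

```text
(no output)
```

View pics/c1.png

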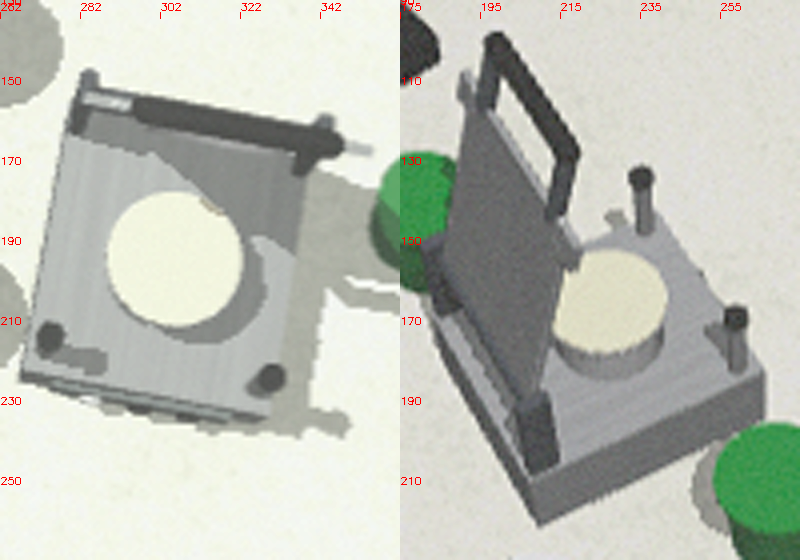

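The crop confirms the right-hand sealer: its cup has cream foil and stands in the nest. Bar ends are at (295,157) and (348,166) in top, and (218,128) and (199,101) in scene. Next I'll triangulate the bar and the hinge brackets.

```bash
cat > h.py <<'E'
import numpy as np,cv2
from workcell import *
def ray(n,u,v):
    c=get_calibration(n);f=192/np.tan(np.radians(c["fov_y"]/2));P=np.array(c["pose"])
    p=cv2.undistortPoints(np.array([[[u,v]]],float),np.array([[f,0,c["cx"]],[0,f,c["cy"]],[0,0,1]]),np.array([c["k1"],0,0,0]))[0,0]
    # iterative inverse of x*(1+k1 r^2)
    d=P[:3,:3]@np.array([p[0],-p[1],-1]);return P[:3,3],d/np.linalg.norm(d)
def onz(n,u,v,z):
    o,d=ray(n,u,v);return o+d*(z-o[2])/d[2]
def tri(a,b):
    o1,d1=ray("top",*a);o2,d2=ray("scene",*b)
    A=np.array([d1,-d2]).T;s=np.linalg.lstsq(A,o2-o1,rcond=None)[0]
    p,q=o1+s[0]*d1,o2+s[1]*d2;return (p+q)/2,np.linalg.norm(p-q)
E
python3 - <<'E'
from h import *
np.set_printoptions(precision=1,suppress=True)
L,e=tri((295.3,157),(218,128.3));R,e2=tri((347.8,166),(198.8,100.8))
print("bar",L,e,R,e2,np.linalg.norm(L-R),(L+R)/2,"normal az",np.arctan2(*(( L-R)[[0,1]]*[-1,1])))
print("cup foil top/scene z100",onz("top",305.75,194.5,100),onz("scene",227.7,165,100))
for z in(123,130):print("brackets",z,onz("top",284,149,z),onz("top",343,159.5,z),onz("scene",210,188,z))
print("base top z60 frontL,frontR",onz("top",267.5,223,60),onz("top",329,234,60),"scene frontL,backL",onz("scene",265.8,183,60),onz("scene",210,209.5,60))
print("stops z120 top",onz("top",274.5,214,120),onz("top",330,224.5,120),"scene",onz("scene",259,168.5,120),onz("scene",235.3,133,120))
E
```

```text
bar [ 607.6 -116.4  312.6] 1.2964617796746178 [ 590.1 -216.8  303.8] 5.221128445296981 102.28010600968109 [ 598.9 -166.6  308.2] normal az -0.17250010563078588
cup foil top/scene z100 [ 570.1 -161.2  100. ] [ 569.1 -155.4  100. ]
brackets 123 [ 672.8 -110.   123. ] [ 648.5 -246.9  123. ] [ 652.5 -115.7  123. ]
brackets 130 [ 671.  -109.4  130. ] [ 646.8 -245.5  130. ] [ 654.7 -111.7  130. ]
base top z60 frontL,frontR [508.  -73.6  60. ] [ 481.4 -220.1   60. ] scene frontL,backL [513.6 -70.8  60. ] [ 671.2 -100.7   60. ]
stops z120 top [521.9 -86.7 120. ] [ 497.7 -212.7  120. ] scene [524.  -84.7 120. ] [ 499.  -211.1  120. ]
```

```bash
cat >> h.py <<'E'
from scipy.spatial.transform import Rotation as Rn
AZ=-0.187;U=np.array([np.cos(AZ),np.sin(AZ),0]);Z=np.array([0,0,1.])
CUP=np.array([569.6,-158.3,0]);H=CUP+85*U+123*Z
def bar(a): return H+195*(-np.cos(a)*U+np.sin(a)*Z)
def quat(t,s=1):  # t = angle of the fingers below level
    x=np.cos(t)*U-np.sin(t)*Z;z=s*(np.sin(t)*U+np.cos(t)*Z)
    return Rn.from_matrix(np.array([x,np.cross(z,x),z]).T).as_quat(scalar_first=True),x
def tcp(p,t,back=0,s=1):
    q,x=quat(t,s);return p-(155+back)*x,q
E
python3 - <<'E'
from h import *
np.set_printoptions(precision=2,suppress=True)
print(H,bar(1.3),bar(0))
for t in(.7,.8,.95,1.1):
  for s in(1,-1):
    print(t,s,[ik(*tcp(bar(a),t,b,s)) for a,b in((1.3,0),(1.3,90),(.7,0),(0,0),(0,90))])
E
```

```text
[ 653.12 -174.1   123.  ] [ 601.87 -164.4   310.89] [ 461.52 -137.85  123.  ]
0.7 1 [array([-0.51, -0.07, -0.54,  0.26,  0.25,  1.36]), array([-0.58, -0.23, -0.51,  0.46,  0.29,  1.31]), array([-0.61, -0.19, -0.81,  0.13,  0.32,  1.29]), None, None]
0.7 -1 [array([-0.51, -0.07, -0.54,  0.26,  0.25, -1.78]), array([-0.58, -0.23, -0.51,  0.46,  0.29, -1.83]), array([-0.61, -0.19, -0.81,  0.13,  0.32, -1.85]), None, None]
0.8 1 [array([-0.5 , -0.04, -0.44,  0.42,  0.21,  1.35]), array([-0.55, -0.18, -0.39,  0.62,  0.25,  1.31]), array([-0.59, -0.17, -0.71,  0.3 ,  0.27,  1.28]), array([-0.65, -0.06, -1.04, -0.12,  0.32,  1.23]), array([-0.78, -0.32, -0.97,  0.24,  0.4 ,  1.12])]
0.8 -1 [array([-0.5 , -0.04, -0.44,  0.42,  0.21, -1.8 ]), array([-0.55, -0.18, -0.39,  0.62,  0.25, -1.84]), array([-0.59, -0.17, -0.71,  0.3 ,  0.27, -1.86]), array([-0.65, -0.06, -1.04, -0.12,  0.32, -1.91]), array([-0.78, -0.32, -0.97,  0.24,  0.4 , -2.02])]
0.95 1 [array([-0.48,  0.02, -0.29,  0.66,  0.17,  1.33]), array([-0.51, -0.09, -0.21,  0.86,  0.19,  1.3 ]), array([-0.55, -0.12, -0.58,  0.52,  0.21, 
[... 199 characters left out ...]
 0.86,  0.19, -1.84]), array([-0.55, -0.12, -0.58,  0.52,  0.21, -1.87]), array([-0.6 , -0.05, -0.9 ,  0.15,  0.24, -1.92]), array([-0.69, -0.26, -0.82,  0.45,  0.28, -1.99])]
1.1 1 [array([-0.45,  0.09, -0.14,  0.89,  0.12,  1.33]), array([-0.48,  0.01, -0.02,  1.09,  0.13,  1.31]), array([-0.52, -0.05, -0.44,  0.73,  0.15,  1.27]), array([-0.56, -0.01, -0.77,  0.38,  0.17,  1.23]), array([-0.61, -0.18, -0.67,  0.65,  0.19,  1.19])]
1.1 -1 [array([-0.45,  0.09, -0.14,  0.89,  0.12, -1.81]), array([-0.48,  0.01, -0.02,  1.09,  0.13, -1.83]), array([-0.52, -0.05, -0.44,  0.73,  0.15, -1.87]), array([-0.56, -0.01, -0.77,  0.38,  0.17, -1.91]), array([-0.61, -0.18, -0.67,  0.65,  0.19, -1.95])]
```

Run:
```python
from h import *
p=current_tcp_pos();move_linear([p[0],p[1],560],velocity=200)
T=.9;b=bar(1.3)
q=tcp(b,T)[1]
move_pose(tcp(b,T,90)[0]+[-40,0,120],q)
move_pose(*tcp(b,T,80))
print(current_time(),current_force())
a,c=camera("top"),camera("scene")
cv2.imwrite("pics/a.png",np.hstack([cv2.resize(a[110:250,230:370],None,fx=2.8,fy=2.8),cv2.resize(c[60:200,140:280],None,fx=2.8,fy=2.8)]))
```

```text
4.175 [0.43899936 0.19761387 1.21102558]
```

View pics/a.png

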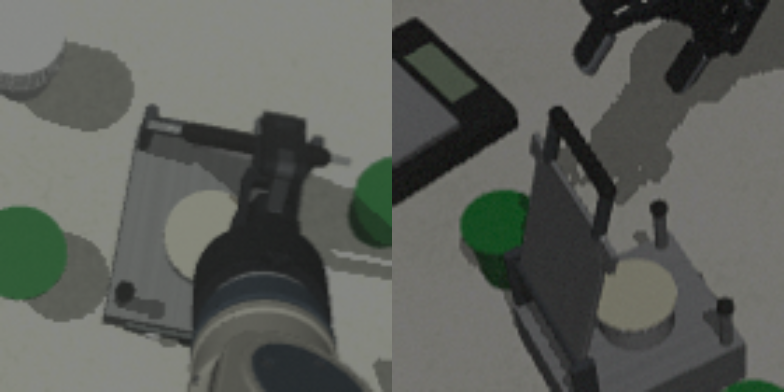

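Top view: the jaws are open in front of the bar, which runs between crop pixels (185,130) and (320,155). They straddle it laterally with margin, slightly right of centre. Scene view: both fingertips stand clear on the robot side of the bar. Advancing.

Run:
```python
from h import *
np.set_printoptions(precision=1,suppress=True)
p,q=tcp(bar(1.3),.9)
print("hit",move_linear(p,velocity=80,threshold=6),current_tcp_pos()-p,current_force())
clamp(30)
print(current_grip_width(),current_force(),current_tcp_pos()-p,current_time())
a,c=camera("top"),camera("scene")
cv2.imwrite("pics/b.png",np.hstack([cv2.resize(a[110:250,230:370],None,fx=2.8,fy=2.8),cv2.resize(c[60:200,140:280],None,fx=2.8,fy=2.8)]))
```

```text
hit False [-0.1  0.   0.5] [-0.7  0.3  0.6]
12.796762278075425 [-1.2  0.4  0. ] [-0.1  0.   0. ] 6.075
```

View pics/b.png

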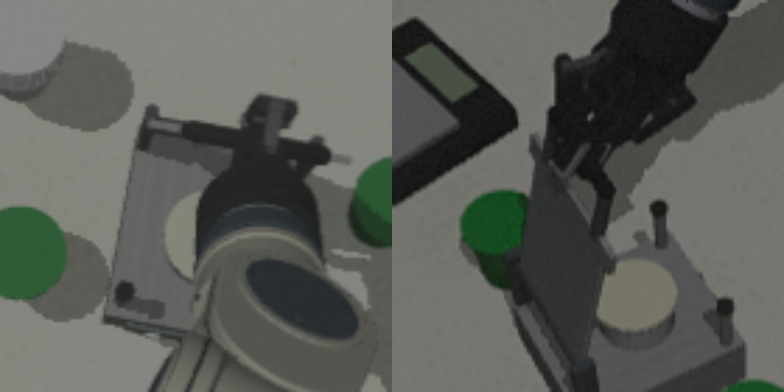

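The jaws stopped at 12.8 mm on the 14 mm bar, and both views show them around its middle. Lowering in steps along the arc, starting with a short one.

Run:
```python
from h import *
np.set_printoptions(precision=1,suppress=True)
clamp(40)
print(current_grip_width())
for a in (1.24,1.18,1.12):
    move_linear(tcp(bar(a),.9)[0],velocity=40)
    x=quat(.9)[1];n=np.sin(.9)*U+np.cos(.9)*Z;f=current_force()
    print(a,current_grip_width(),"F along fingers/jaw",f@x,f@n,f,current_time())
c=camera("scene");a=camera("top")
cv2.imwrite("pics/c.png",np.hstack([cv2.resize(a[110:250,230:370],None,fx=2.8,fy=2.8),cv2.resize(c[60:200,140:280],None,fx=2.8,fy=2.8)]))
```

```text
12.497853762404272
1.24 12.680427783676588 F along fingers/jaw -4.691801594452891 1.2126482908567173 [-2.  -0.1  4.4] 6.8333
1.18 12.633252091070881 F along fingers/jaw -6.416338135831646 3.487502242406118 [-1.1  1.2  7.2] 7.275
1.12 12.502773515801909 F along fingers/jaw -6.931259935717536 0.9869833099612983 [-3.3  1.4  6. ] 7.7167
```

View pics/c.png

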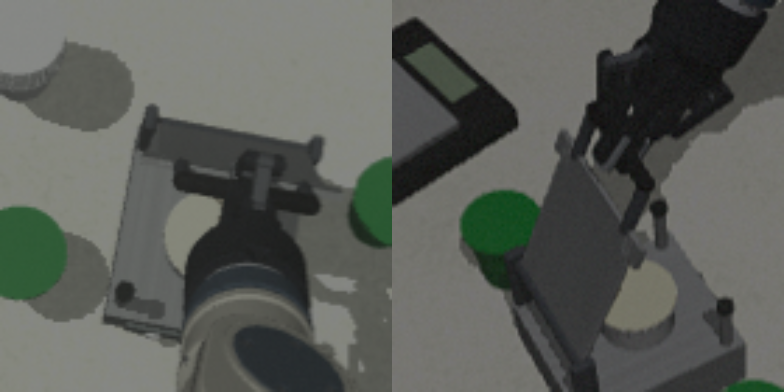

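The cover follows the gripper: the bar has come forward in both views and the forces are small. Continuing.

Run:
```python
from h import *
np.set_printoptions(precision=1,suppress=True)
x=quat(.9)[1];n=np.sin(.9)*U+np.cos(.9)*Z
for a in (1.02,.92,.82,.72,.62,.52,.42,.32,.24,.16,.1):
    hit=move_linear(tcp(bar(a),.9)[0],velocity=50,threshold=30)
    f=current_force();w=current_grip_width()
    print(a,hit,round(w,1),"fingers/jaw",f@x,f@n,f,current_time())
    if hit or not 11<w<15.5 or np.linalg.norm(f)>40: print("STOP");break
c=camera("scene");a=camera("top")
cv2.imwrite("pics/d.png",np.hstack([cv2.resize(a[110:250,230:370],None,fx=2.8,fy=2.8),cv2.resize(c[60:200,140:280],None,fx=2.8,fy=2.8)]))
```

```text
1.02 False 12.7 fingers/jaw -7.533605833320676 0.8339947390842504 [-4.   0.6  6.4] 8.3583
0.92 False 12.6 fingers/jaw -0.14883539754129937 -0.3126177858895461 [-0.3  0.1 -0.1] 8.9
0.82 False 12.7 fingers/jaw -7.604753294771742 -1.8081699929188475 [-5.7  2.7  4.8] 9.4417
0.72 False 12.4 fingers/jaw -0.4950086229180309 -1.3531133972633307 [-1.3  0.3 -0.5] 9.9833
0.62 False 12.6 fingers/jaw -0.4400902170626682 -1.3864927254279 [-1.   2.  -0.5] 10.525
0.52 False 12.4 fingers/jaw 1.4353151695222357 -1.3068150211958032 [-0.   0.6 -1.9] 11.0667
0.42 False 12.6 fingers/jaw -5.195807537001058 -4.144120756763589 [-6.4  1.2  1.5] 11.6083
0.32 False 12.4 fingers/jaw -5.047518098584897 -3.51714076589149 [-5.5  2.8  1.8] 12.15
0.24 False 12.3 fingers/jaw -0.9628617795186332 -1.868158389168121 [-1.9  0.9 -0.4] 12.6083
0.16 False 12.2 fingers/jaw 2.0373695505263534 0.8290968859136155 [ 2.3  1.8 -1.1] 13.0667
0.1 False 12.4 fingers/jaw 2.827491418067958 -0.3655451381351744 [ 1.7  1.2 -2.4] 13.45
```

View pics/d.png

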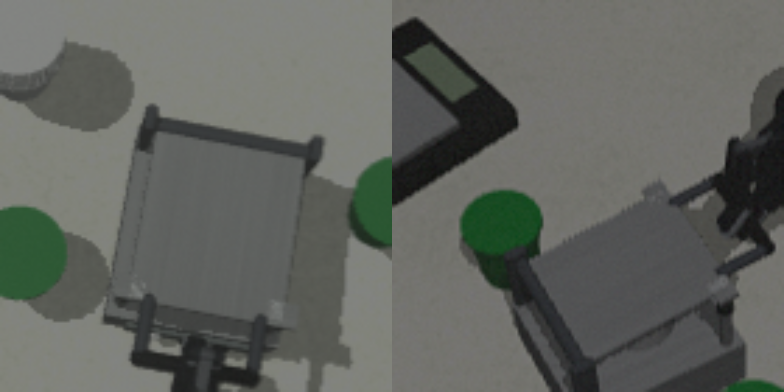

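The cover is nearly down and still held. I'll finish with a slow, force-guarded descent onto the stops.

Run:
```python
from h import *
np.set_printoptions(precision=1,suppress=True)
for a in (.06,.03,.01,0,-.02,-.04,-.06,-.08,-.1):
    hit=move_linear(tcp(bar(0)+195*np.sin(a)*Z,.9)[0],velocity=20,threshold=12)
    f=current_force()
    print(a,hit,round(current_grip_width(),1),f,"grasp z",(current_tcp_pos()+155*quat(.9)[1])[2],current_time())
    if hit or f[2]>20: break
c=camera("scene");a=camera("top")
cv2.imwrite("pics/e.png",np.hstack([cv2.resize(a[110:250,230:370],None,fx=2.8,fy=2.8),cv2.resize(c[60:200,160:300],None,fx=2.8,fy=2.8)]))
```

```text
0.06 False 12.7 [ 2.2  0.  -1.5] grasp z 134.58109862996196 14.0917
0.03 False 12.1 [-2.6 -0.2 -0.8] grasp z 128.53793157926407 14.5333
0.01 False 12.3 [-3.  -0.9 -1. ] grasp z 124.67269702082841 14.875
0 False 12.5 [-5.  -0.5 -0.7] grasp z 122.79832129508084 15.125
-0.02 False 12.6 [-3.1 -0.9  0.2] grasp z 119.07167667580829 15.4667
-0.04 True 12.4 [-5.5  1.   8.5] grasp z 117.9920533995619 15.675
```

View pics/e.png

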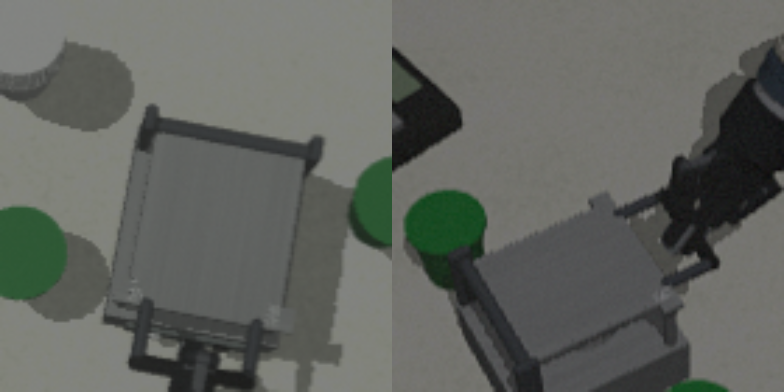

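It met resistance within about 5 mm of nominal, and the cover lies level on its stops. I'll press a little more to confirm it's hard, release, back off along the fingers, and look.

Run:
```python
from h import *
np.set_printoptions(precision=1,suppress=True)
x=quat(.9)[1]
p=np.array(current_tcp_pos())
print(move_linear(p-3*Z,velocity=10,threshold=15),current_force(),(np.array(current_tcp_pos())+155*x)[2])
move_linear(p,velocity=20); print(current_force())
open_jaws();print(current_grip_width(),current_force())
p=np.array(current_tcp_pos())
print(move_linear(p-70*x,velocity=80,threshold=8),current_force())
move_linear(np.array(current_tcp_pos())+[-30,0,100],velocity=150)
print(current_time(),current_force())
c=camera("scene");a=camera("top")
cv2.imwrite("pics/f_top.png",a);cv2.imwrite("pics/f_scene.png",c)
t=cv2.imread("pics/top0.png");
cv2.imwrite("pics/f.png",np.vstack([np.hstack([cv2.resize(a[120:260,230:370],None,fx=2.8,fy=2.8),cv2.resize(c[80:220,160:300],None,fx=2.8,fy=2.8)]),
 np.hstack([cv2.resize(t[120:190,60:200],None,fx=2.8,fy=2.8),cv2.resize(a[120:190,60:200],None,fx=2.8,fy=2.8)])]))
```

```text
True [-6.3  1.5  7.9] 117.57766593561705
[ 2.4 -0.5 -2.4]
85.19076782355754 [-0.7  0.1 -0.3]
False [ 0.2 -0.5 -0.9]
18.8 [ 0.1 -0.2  0.1]
```

View pics/f.png

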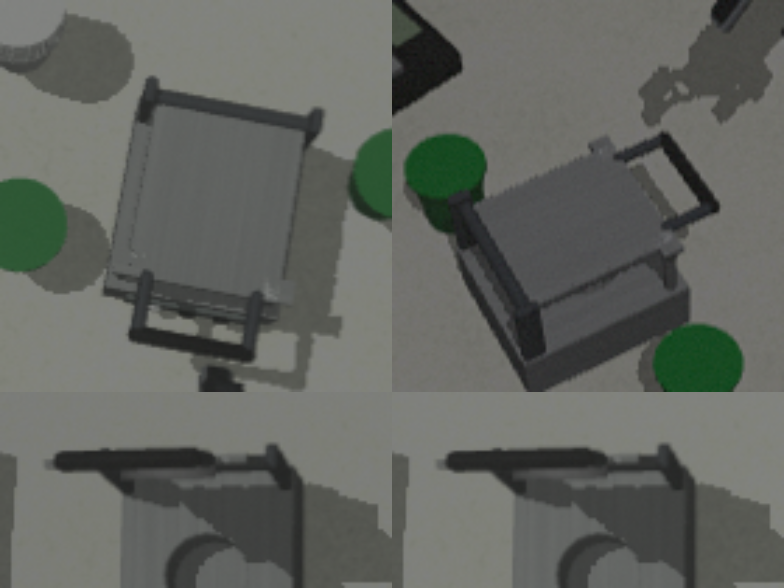

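The handle is free and the jaws are clear of it. The spare cover looks the same before and after. I'll triangulate the handle height to check it's fully down.

Run:
```python
from h import *
L=tri((277.1,239.6),(275.7,153.9));R=tri((320,246.1),(257.9,128.9));print(L,R)
print("spare crop mean diff",np.abs(cv2.imread("pics/top0.png")[120:230,60:200].astype(int).mean()-cv2.imread("pics/f_top.png")[120:230,60:200].mean()))
```

```text
(array([463.61283696, -91.70868446, 120.85439138]), np.float64(0.8348413201801668)) (array([ 446.90818518, -186.322149  ,  119.72573965]), np.float64(6.331684771274017))
spare crop mean diff 3.39504329004329
```

Run:
```python
from h import *
print(max(abs(np.array(current_qvel()))),current_time());finish_job()
```

```text
0.00442392700908958 18.9
the job is handed in; nothing more can be done
```

I lowered the cover of the right-hand sealer, the one holding the cream-foil cup, by its handle onto its stops. I then let go and handed the job in at 18.9 s. No verdict is reported.

- **Lowering:** I gripped the bar with the fingers tilted about 0.9 rad below level and followed the arc at 40–50 mm/s, slower near the end. Outside forces stayed under about 12 N, and the cover met its stops firmly under a light press.
- **Cover down:** with the jaws open and backed off, the handle triangulates to z ≈ 120–121 mm, against the nominal 123. That fits fully down within the calibration error. One end of the bar had a 6 mm mismatch between the two views, so the height is only good to a few millimetres.
- **Spare cover:** before and after pictures of the empty sealer look the same. That crop's mean brightness differs by about 3 grey levels, which I put down to lighting, as the whole picture was darker.
- **Cup:** I could not check it directly at the end because the lowered cover hides it. In the pictures where it was still visible it stood undisturbed.
- **Robot clear:** the arm was at rest with near-zero force and touching nothing when I handed in.

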